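# Open the suction valve and switch on the fume extraction at the soldering bench

## Robot

A 6-joint arm with a two-finger parallel gripper is mounted at the origin on the work surface. World frame = base frame: x ahead of the robot, y to its left, z up, the work surface at z = 0. Lengths are in mm, angles in rad, forces in N, time in s.
With the tool pointing down it reaches from about 425 to 1125 mm from the base axis. Payload 14.9 kg.
Tool frame: the origin (TCP) lies on the mounting face of the last link; the fingertips stand 191 mm ahead of it and the grasp point (between the pads) lies 172 mm ahead of it; z points along the fingers, y is the line along which they close (so a half turn about z gives the same grasp; the last joint's range is limited). The gripper opens to 91 mm and grips with 3 to 60 N. Pads are 32 mm wide; open, the fingers measure 118 mm over their backs; the gripper's body (76 mm by 178 mm) begins 60 mm behind the grasp point.
Start: joints at [-0.033, 0.379, 1.734, -0, 1.028, -0.033], TCP at [700.014, -0.006, 404.732] pointing down, gripper open.
Joint ranges: [-2.77, 2.77], [-0.74, 2.19], [0, 2.66], [-1.06, 4.2], [0.31, 2.87], [-3.08, 3.08]. Speed limits (rad/s): [1.89, 1.89, 2.39, 3.14, 3.14, 3.14].

## Interface

Orientations are given as a rotation vector (axis times angle).
In Python, from station import manip gives the robot as it stands. The module is installed in compiled form; this text tells all that it offers.
- The arm moves only by the tool drive_tool, never from a script. Its argument "targets" is a list of rows, each a list of 3 entries, a list of its own where there are three numbers: the shift along the tool's x, y, z as a fraction of full scale, then the turn, a rotation vector about the tool's x, y, z as a fraction of full scale, then the opening in per cent of the stroke, from 0 (shut) to 100 (fully open). In form: [[[dx, dy, dz], [wx, wy, wz], claw], ...]. A call has 1 to 20 rows; each row is the pose to reach, as a shift and turn from the pose commanded when the call began, along the tool's axes at that moment; what a row does not reach only later rows make up. Full scale, the value 1, is 0.08 m for a shift and 90 degrees for a turn. A row lasts 1/10 s, in which the tool goes at most 50 mm and 8.59 degrees, less where a joint would pass 70% of its speed; a pose out of reach is approached as far as the arm can. A call with a number of a shift or a turn outside -1 to 1 is refused whole. A call with a gripper value outside its range is refused whole. The fingers move at their own pace and stop on an object; "newtons" is the grip in N (left out, the last holds). Time passes only in rows, so rows that repeat a pose let the fingers close. It gives the time, the measured TCP pose, the force, the opening and the grip force at its end, in the units of the state.
- manip.get_state(): the state, without advancing time (a new reading comes with each control period).
- manip.snapshot(name): name is "scene" or "side" or "wrist"; returns (picture, depth): 420x560x3 uint8, red, green, blue; 420x560 float32, mm along the optical axis (not along the pixel's ray), 0 where there is no reading.
- manip.camera_model(name): a dict with "K" (3x3 intrinsics, pixels), "R" (3x3) and "t" (3): a world point X has camera coordinates R X + t. Camera axes: x right, y down, z forward; pixel columns grow to the right and rows downward; lengths in mm; the calibration is good to about 2 mm. A picture is of the moment at which its call begins: read the wrist's pose just before it. camera_model takes no time and is no camera call; for the wrist camera it gives the pose at the moment of the call.
- manip.job_done(): hands the job in; it is judged then, once.
The state is a dict: "time": time; "q": joint angles; "qd": joint speeds; "joint_torque": joint torques, N m; "eef_pos": TCP position; "tool_rot": TCP orientation; "wrist_force": force on the tool from outside, world axes, zero at the start; "torque": the same for the moment, N m; "width": finger opening in mm; "grasp_force": force on a finger pad.
Only numpy, scipy, OpenCV 4.12 (cv2) and the standard library are available. Lean on these libraries where they do the work, as an engineer would, in place of code of your own. Each camera call takes 0.05 s, during which the arm holds its last target. There are 200 camera calls.

## Task

Get the fume extraction going at this soldering bench: first take the red can out of the way of the blue valve handle and stand it upright on the yellow mat, clear of the pliers, then turn the blue handle fully open until it meets its stop in line with the pipe, and only after that flip the green-capped switch lever over to on. Do not flip the orange-capped switch, do not knock the can over, and leave the pliers, cleaner bottle, iron stand and sponge tray standing where they are.

Things in the scene. Friction and masses are not known exactly. Their poses are not given: they have to be found in the camera images.
- valve: Fixed suction line standing on the bench: steel pipe 28 mm thick along its own y, axis 55 mm above the bench, from a grey filter canister (70 mm across, 88 mm high) at y = -115 mm to an elbow and floor flange at y = +115 mm; brass valve body (54 mm) in the middle. Origin on the bench directly below the handle's vertical pivot.
- handle (a joint): Quarter-turn valve handle, turning in a level plane about the vertical pivot over the valve's origin. 0 = shut (handle points along the valve's -x, across the pipe), 1.571 = fully open at its hard stop (points along the valve's +y, over the pipe). Direction at value q in the valve frame: (-cos q, sin q), so it opens clockwise seen from above. It stays where it is left; friction 0.25 N m (about 2.5 N near the end). It starts shut or a little cracked (up to 0.3).
- handle_end (a point): Free end of the blue handle, 140 mm from the pivot, 115 mm above the bench. The handle is a blue bar 22 mm wide and 20 mm high from 35 to 140 mm out (underside 105 mm, top 125 mm above the bench), with a thin steel neck inside that.
- can_center (a point): Centre of the loose red can with a white band, 56 mm across and 140 mm high (shoulder narrows above 128 mm to 44 mm across at the top), half-way up, z axis up. 0.2 to 0.4 kg. It starts upright in the handle's sweep, about 115 mm from the pivot.
- mat: Fixed yellow work mat, 260 mm (its x) by 200 mm (its y), 4 mm thick. Origin: centre of its underside, on the bench.
- green_box: Fixed grey switch box of the fume extraction, 90 mm (its x) by 70 mm (its y) by 60 mm high. Origin: centre of its underside. Its lever turns about a level pivot along the box's y, 62 mm above the bench over the origin; off leans to the box's -x, on to +x.
- green_lever (a joint): Green-capped over-centre lever on the green box: 0 = off (leans 0.5 rad to the box's -x), 1.0 = on (leans 0.5 rad to +x). A spring holds it at either end (about 2 N at the tip); pushed past the middle (0.5) it snaps over.
- green_tip (a point): Centre of the rounded end of the green cap, 70 mm from the pivot; the cap is 24 mm thick and covers the outer 28 mm of the 12 mm thick lever. Off it is 123 mm, upright 132 mm above the bench.
- orange_box: Fixed switch box of the soldering iron, same in form and size as the green one. Not to be used.
- orange_lever (a joint): Orange-capped lever of the orange box, same in form; off at 0, and must stay off.
- pliers_mid (a point): Loose pliers lying flat on the mat, orange and black handles, 152 mm long along their own y (from -83 to +70 mm of this point), 56 mm wide at the handles (y < 0), narrower at the jaws (y > 0), 16 mm high. The point is midway in their thickness.
- cleaner_mid (a point): Loose clear plastic bottle with blue cap, 53 mm across, 140 mm high, standing near the handle; point half-way up.
- iron_stand: Loose soldering iron stand, base 90 x 90 mm, iron leaning back toward its -x, 160 mm high and reaching 75 mm from its origin. Origin: centre of underside.
- sponge_tray: Loose black tray with yellow sponge, 80 x 105 x 30 mm. Origin: centre of underside.
Not all that is in view belongs to the job. Of the things that look like the part that bears can_center, take the one that is nearest to the robot's base at the start.

How it is judged (in metres and radians):
On the way, in this order (a step that is already met when the one before it is completed fails the run):
1. the red can stands upright on the yellow mat, released, clear of the pliers (x of can_center in the frame of mat between -0.125 and 0.125 m and y of can_center in the frame of mat between -0.095 and 0.095 m and z of can_center in the frame of mat between 0.068 and 0.079 m and angle between can_center's own z axis and vertical below 0.1 rad and contact force between the fingers and can below 0.1 N and contact force between can and pliers below 0.1 N and linear speed of can below 0.05 m/s), for 0.2 s.
2. the valve handle is fully open against its stop (value of joint handle above 1.49 rad), for 0.1 s.
3. the green-capped lever has snapped over to on (value of joint green_lever above 0.92 rad), for 0.1 s.
At the end, for the whole second after the job is handed in: The red can stands upright (within 0.1 rad) and at rest on the yellow mat, its centre over the mat, not touching the pliers and released; the valve handle is fully open (above 1.49 of 1.571 rad); the green lever is on (above 0.92 of 1.0) and the orange one off (below 0.1) (x of can_center in the frame of mat between -0.125 and 0.125 m and y of can_center in the frame of mat between -0.095 and 0.095 m and z of can_center in the frame of mat between 0.068 and 0.079 m and angle between can_center's own z axis and vertical below 0.1 rad and contact force between the fingers and can below 0.1 N and contact force between can and pliers below 0.1 N and linear speed of can below 0.03 m/s and value of joint handle above 1.49 rad and value of joint green_lever above 0.92 rad and value of joint orange_lever below 0.1 rad).
It fails at once if the orange switch is flipped (past its middle) (value of joint orange_lever above 0.5 rad).
It fails at once if the can is tipped over (more than 0.6 rad) (angle between can_center's own z axis and vertical above 0.6 rad).
It fails at once if a bystander is shifted by more than 20 mm or knocked over (distance of any of pliers_mid, cleaner_mid, iron_stand, sponge_tray from where it was at the start of the episode above 0.02 m or angle between any of cleaner_mid, iron_stand's own z axis and vertical above 0.3 rad).
It also fails if it takes over 70 s, if anything falls off the work surface, if the arm or the gripper's body presses on something with over 40 N, if the wrist force passes 120 N, or if a joint passes its speed limit or range.

## Working session

There is one attempt and no reset: what is moved stays moved. The work goes in short steps, Python scripts to look and compute and a tool call to move; the robot and the scene stay as the last step left them, time stands still between calls to the robot, and variables do not carry over. Pictures are saved under pics/ and viewed, at most 10 in all, crops included, and the job is handed in when it is done.

Besides the shell and the picture viewer there is one more tool, called after ">>>" as name([rows], argument=value, ...), one row to a line, values as JSON. drive_tool: Moves the arm, as the interface text tells. Its arguments: {"type":"object","properties":{"targets":{"type":"array"},"newtons":{"type":"number"}},"required":["targets"]}

```bash
mkdir -p pics
cat > h.py <<'E'
import numpy as np, cv2
from station import manip
def snap(n,f):
    m=manip.camera_model(n); p,d=manip.snapshot(n)
    cv2.imwrite(f'pics/{f}.png',p[:,:,::-1]); np.savez(f'{f}.npz',d=d,p=p,**{k:np.array(m[k]) for k in 'KRt'})
def w(f,u,v):
    z=np.load(f+'.npz'); d=z['d'][int(v),int(u)]
    c=np.linalg.inv(z['K'])@[u,v,1]*d
    return z['R'].T@(c-z['t'])
def proj(f,X):
    z=np.load(f+'.npz'); c=z['K']@(z['R']@np.array(X)+z['t']); return c[:2]/c[2]
def cloud(f):
    z=np.load(f+'.npz'); d=z['d']; v,u=np.mgrid[:420,:560]
    c=np.stack([u*d,v*d,d],-1)@np.linalg.inv(z['K']).T
    return (c-z['t'])@z['R'], z['p'], d>0
E
python3 - <<'E'
from h import *
snap('scene','s0');snap('side','d0')
a=cv2.imread('pics/s0.png');b=cv2.imread('pics/d0.png')
for n in('s0','d0'):
    z=np.load(n+'.npz');print(n,-z['R'].T@z['t'])
cv2.imwrite('pics/s0.png',cv2.resize(a,(800,600)));cv2.imwrite('pics/d0.png',cv2.resize(b,(800,600)))
E
```

```text
s0 [967.60782843 538.6387645  695.01173769]
d0 [-207.46358696 -864.06550959  802.33572212]
```

View pics/s0.png

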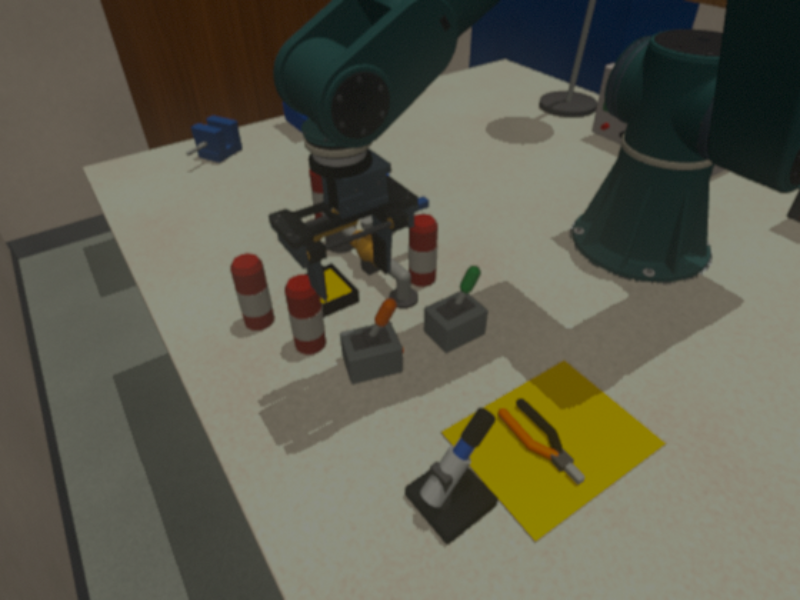

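View pics/d0.png

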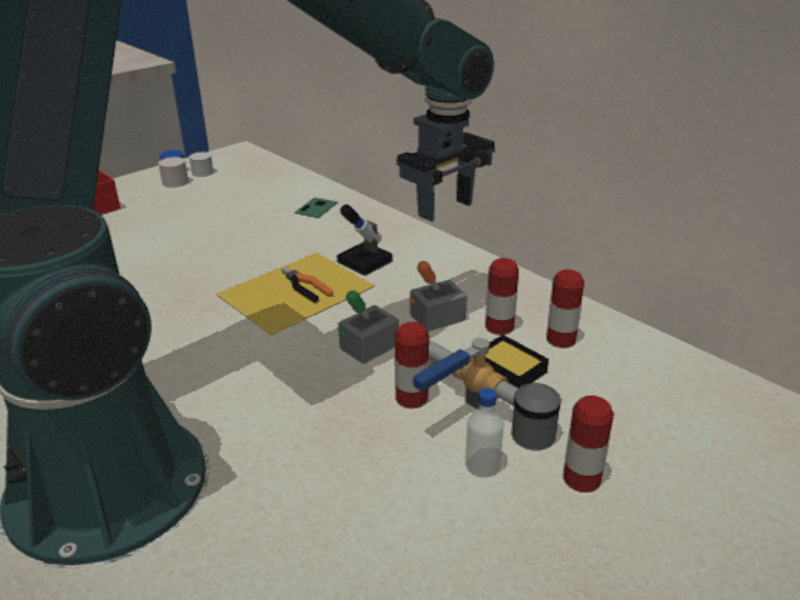

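The scene view (800 px scale) shows red cans at (423,250), (306,315), (252,292) and one behind the gripper at (318,190). The side view has them at (411,363), (502,295), (565,308) and (588,443). The one beside the blue handle, at side (411,363) and scene (423,250), looks nearest to the base. I'll check this by numbers with an overhead map.

Run:
```python
from h import *
# ortho top map, 1.25mm/px ; col: y from +450 to -450 ; row: x from 1050 down to 350
s=1.25; H=np.full((560,720),-1.);I=np.zeros((560,720,3),np.uint8)
for f in('s0','d0'):
    X,p,ok=cloud(f); ok&=(X[...,2]<172)&(X[...,2]>-10)
    X=X[ok];p=p[ok]
    r=((1050-X[:,0])/s).astype(int);c=((400-X[:,1])/s).astype(int)
    m=(r>=0)&(r<560)&(c>=0)&(c<720)
    for a,b,z,q in zip(r[m],c[m],X[m][:,2],p[m]):
        if z>H[a,b]+3: H[a,b]=z;I[a,b]=q
np.savez('map.npz',H=H,I=I)
J=cv2.dilate(I,np.ones((2,2)))[:,:,::-1].copy()
cv2.imwrite('pics/map.png',J)
# cans: red points per view
for f in('s0','d0'):
    X,p,ok=cloud(f);p=p.astype(int)
    m=(ok&(p[...,0]>90)&(p[...,1]<50)&(p[...,2]<60)&(X[...,0]>300)&(X[...,2]>0)&(X[...,2]<160)).astype(np.uint8)
    n,l,st,_=cv2.connectedComponentsWithStats(m)
    for i in range(1,n):
        if st[i,4]>60:
            P=X[l==i];t=P[P[:,2]>P[:,2].max()-6]
            print(f,st[i],'top',t.mean(0).round(),P.min(0).round(),P.max(0).round(), np.hypot(*t.mean(0)[:2]).round())
```

```text
s0 [290 151  15  11 127] top [ 461. -157.  139.] [ 442. -180.  131.] [ 480. -136.  141.] 487.0
s0 [163 178  18  15 185] top [ 782. -226.  138.] [ 760. -248.  129.] [ 802. -204.  142.] 814.0
s0 [201 193  17  16 172] top [ 732. -120.  139.] [ 713. -142.  128.] [ 751. -100.  141.] 742.0
d0 [343 181  20  13 194] top [ 724. -129.  139.] [ 700. -153.  125.] [ 752. -108.  143.] 735.0
d0 [389 189  20  14 214] top [ 776. -235.  139.] [ 749. -260.  125.] [ 801. -213.  142.] 811.0
d0 [277 226  22  16 292] top [ 456. -165.  139.] [ 429. -192.    5.] [618. -16. 143.] 485.0
d0 [403 277  26  21 419] top [ 510. -471.  139.] [ 485. -497.  126.] [ 535. -448.  142.] 694.0
```

View pics/map.png

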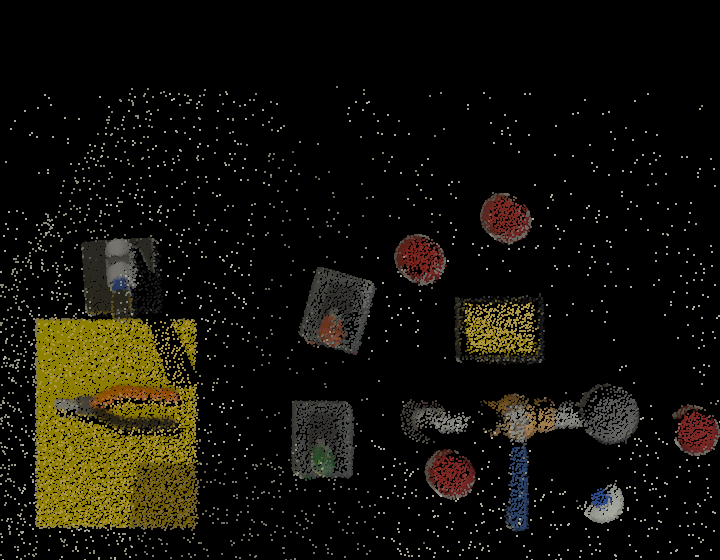

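The map, with x = 1050 − 1.25·row and y = 400 − 1.25·col, resolves the choice. Red can tops and their distance from the base:

| Map pixel | Distance from base |
|---|---|
| (450,474) | 486 mm |
| (697,432) | 694 mm |
| (420,258) | 739 mm |
| (505,218) | 812 mm |

The can at (450,474), world (458,−161), is the one meant: it is nearest to the base and 109 mm from the pivot (~(527,−246)). Its top is at 140 mm, as stated. I'll go above it and look with the wrist camera.

Run:
```python
from h import *
from scipy.spatial.transform import Rotation as R
s=manip.get_state();print(s['time'],s['eef_pos'],s['width'],R.from_rotvec(s['tool_rot']).as_matrix().round(3))
z=np.load('d0.npz')['p'][:,:,::-1];z=z[160:320,230:430]
cv2.imwrite('pics/crop.png',cv2.resize(z,None,fx=3.5,fy=3.5,interpolation=cv2.INTER_CUBIC))
```

```text
0.1 [ 6.99835953e+02 -8.13722113e-03  4.04164326e+02] 91.35687416673741 [[ 0.     1.    -0.001]
 [ 1.    -0.     0.   ]
 [ 0.    -0.001 -1.   ]]
```

View pics/crop.png

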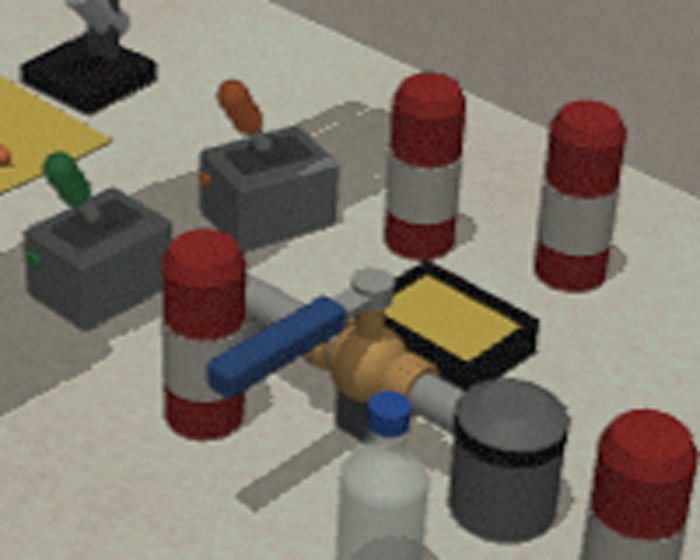

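The crop shows the target can at (204,330), right beside the blue handle at (280,340). The other red cans, at (428,165), (580,195) and (645,500), are farther off. Tool x = world y, tool y = world x, tool z = down.

>>> drive_tool([
  [[-0.33,-0.5,0],[0,0,0],100],
  [[-0.67,-1,0],[0,0,0],100],
  [[-0.67,-1,0],[0,0,0],100],
], newtons=20)

```text
time: 0.4
eef_pos: [616.4, -55.4, 403.8]
tool_rot: [-2.222, -2.218, 0.004]
wrist_force: [0.7, -0.2, 0.7]
width: 91.3
grasp_force: 0.0
```

>>> drive_tool([
  [[-0.33,-0.5,0],[0,0,0],100],
  [[-0.67,-1,0],[0,0,0],100],
  [[-0.67,-1,0],[0,0,0],100],
])

```text
time: 0.7
eef_pos: [536.8, -108.7, 404.1]
tool_rot: [-2.222, -2.218, 0.002]
wrist_force: [0.1, 0.6, 0.8]
width: 91.1
grasp_force: 0.0
```

>>> drive_tool([
  [[-0.33,-0.5,0],[0,0,0],100],
  [[-0.67,-1,0],[0,0,0],100],
  [[-0.67,-1,0],[0,0,0],100],
  [[-0.67,-1,0],[0,0,0],100],
])

```text
time: 1.1
eef_pos: [460.2, -161.1, 405.1]
tool_rot: [2.223, 2.219, 0.001]
wrist_force: [0.4, 0.6, -0.3]
width: 91.2
grasp_force: 0.0
```

Run:
```python
from h import *
snap('wrist','w0');s=manip.get_state();print(s['time'],s['eef_pos'])
X,p,ok=cloud('w0');p=p.astype(int)
def st(n,m):
    P=X[ok&m]; print(n,len(P), P.mean(0).round() if len(P) else'', np.percentile(P,[2,98],axis=0).round().tolist() if len(P) else '')
m=(p[...,0]>80)&(p[...,1]<50)&(p[...,2]<60)
st('red',m&(X[...,2]>134)&(X[...,2]<146))
b=(p[...,2]>p[...,0]*1.5)&(p[...,2]>60)&(X[...,2]>112)&(X[...,2]<132)
st('blue',b)
print('can exp px',proj('w0',[458,-161,140]))
cv2.imwrite('pics/w0x.png',cv2.resize(cv2.imread('pics/w0.png'),(700,525)))
```

```text
1.15 [ 460.76078032 -160.78835993  405.06926177]
red 11 [ 474. -182.  135.] [[468.0, -186.0, 134.0], [480.0, -177.0, 137.0]]
blue 3331 [ 444. -244.  125.] [[395.0, -256.0, 121.0], [492.0, -235.0, 126.0]]
can exp px [273.72070589 219.78014311]
```

View pics/w0x.png

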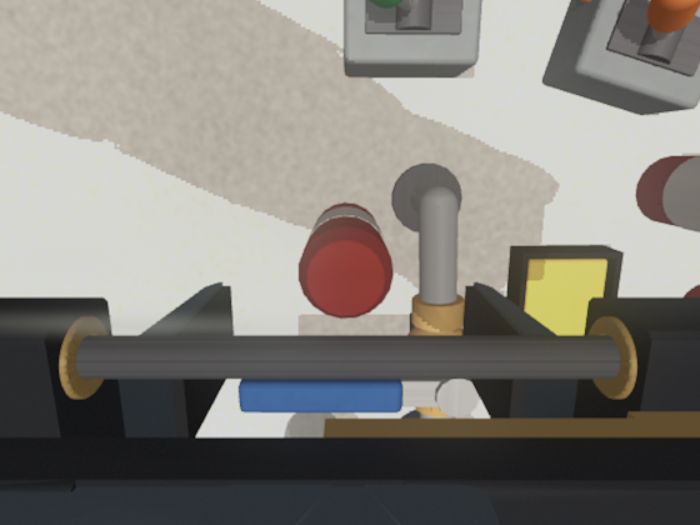

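The can is at (345,270) in the wrist view, i.e. (276,216) in raw pixels; I predicted (274,220), so the estimate holds to about 2 mm. The handle bar centre is y ≈ −245, underneath the fingers' crossbar. Next I descend and grip.

>>> drive_tool([
  [[0,-0.02,0.4],[0,0,0],100],
  [[0,-0.02,0.7],[0,0,0],100],
  [[0,-0.02,0.9],[0,0,0],100],
  [[0,-0.02,0.9],[0,0,0],100],
])

```text
time: 1.55
eef_pos: [459.0, -159.9, 330.8]
tool_rot: [-2.218, -2.221, 0.002]
wrist_force: [-0.0, -0.6, 0.6]
width: 91.2
grasp_force: 0.0
```

>>> drive_tool([
  [[0,0,0.3],[0,0,0],100],
  [[0,0,0.6],[0,0,0],100],
  [[0,0,0.76],[0,0,0],100],
  [[0,0,0.76],[0,0,0],100],
  [[0,0,0.76],[0,0,0],40],
  [[0,0,0.76],[0,0,0],40],
  [[0,0,0.76],[0,0,0],40],
  [[0,0,0.76],[0,0,0],40],
  [[0,0,0.76],[0,0,0],40],
  [[0,0,0.76],[0,0,0],40],
  [[0,0,0.76],[0,0,0],40],
  [[0,0,0.76],[0,0,0],40],
])

```text
time: 2.75
eef_pos: [458.6, -160.9, 272.3]
tool_rot: [2.221, 2.221, 0.0]
wrist_force: [0.3, 0.3, 6.3]
width: 55.7
grasp_force: 20.0
```

>>> drive_tool([
  [[0,0,-0.3],[0,0,0],40],
  [[0,0,-0.6],[0,0,0],40],
  [[0,0,-1],[0,0,0],40],
])

```text
time: 3.05
eef_pos: [457.8, -160.6, 351.8]
tool_rot: [-2.22, -2.22, 0.002]
wrist_force: [0.1, -0.5, -1.6]
width: 55.5
grasp_force: 20.0
```

>>> drive_tool([
  [[0,0,-0.4],[0,0,0],40],
  [[0,0,-0.8],[0,0,0],40],
  [[0,0,-1],[0,0,0],40],
  [[0,0,-1],[0,0,0],40],
])

```text
time: 3.45
eef_pos: [458.7, -160.9, 433.9]
tool_rot: [2.219, 2.219, 0.002]
wrist_force: [-0.4, 1.0, -2.7]
width: 55.5
grasp_force: 20.0
```

>>> drive_tool([
  [[0.3,0,0],[0,0,0],40],
  [[0.65,0,0],[0,0,0],40],
  [[1,0,0],[0,0,0],40],
])

```text
time: 3.75
eef_pos: [457.9, -80.0, 430.4]
tool_rot: [-2.221, -2.219, 0.002]
wrist_force: [-0.5, 0.0, -3.0]
width: 55.5
grasp_force: 20.0
```

>>> drive_tool([
  [[0.3,0,0],[0,0,0],40],
  [[0.65,0,0],[0,0,0],40],
  [[1,0,0],[0,0,0],40],
])

```text
time: 4.05
eef_pos: [457.9, 0.2, 430.3]
tool_rot: [-2.221, -2.22, 0.002]
wrist_force: [0.0, -0.4, -1.7]
width: 55.4
grasp_force: 20.0
```

>>> drive_tool([
  [[0.3,0,0],[0,0,0],40],
  [[0.65,0,0],[0,0,0],40],
  [[1,0,0],[0,0,0],40],
])

```text
time: 4.35
eef_pos: [457.9, 80.2, 430.3]
tool_rot: [-2.221, -2.22, 0.003]
wrist_force: [1.0, -0.5, -1.7]
width: 55.2
grasp_force: 20.0
```

>>> drive_tool([
  [[0.3,0,0],[0,0,0],40],
  [[0.65,0,0],[0,0,0],40],
  [[1,0,0],[0,0,0],40],
])

```text
time: 4.65
eef_pos: [457.9, 160.2, 430.3]
tool_rot: [-2.221, -2.221, 0.003]
wrist_force: [0.6, 0.5, -1.8]
width: 55.6
grasp_force: 20.0
```

>>> drive_tool([
  [[0.3,-0.05,0],[0,0,0],40],
  [[0.65,-0.1,0],[0,0,0],40],
  [[1,-0.15,0],[0,0,0],40],
  [[1,-0.15,0],[0,0,0],40],
  [[1,-0.15,0],[0,0,0],40],
])

```text
time: 5.15
eef_pos: [446.0, 239.3, 430.5]
tool_rot: [-2.22, -2.222, 0.003]
wrist_force: [-0.4, 0.1, -2.4]
width: 55.2
grasp_force: 20.0
```

Run:
```python
from h import *
s=manip.get_state();print(s['time'],s['eef_pos'],s['width'],s['grasp_force'])
snap('side','d1');snap('wrist','w1')
a=cv2.imread('pics/d1.png')[90:290,120:400];b=cv2.imread('pics/w1.png')
cv2.imwrite('pics/c1.png',np.vstack([cv2.resize(a,(420,300)),cv2.resize(b,(400,300))[:,:].copy() if 0 else cv2.resize(b,(420,300))]))
```

```text
5.15 [446.01701845 239.30511169 430.48287259] 55.24669976543151 19.996182174654678
```

View pics/c1.png

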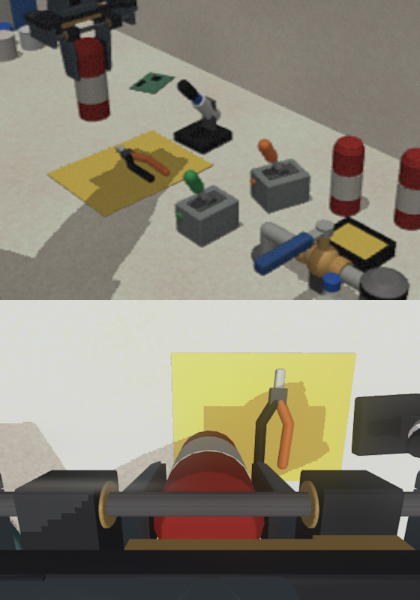

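The side crop shows the can held upright in the gripper at (92,80). In the wrist view it is above the mat, left of the pliers at (280,420). Now I lower it.

>>> drive_tool([
  [[0,0,0.35],[0,0,0],40],
  [[0,0,0.7],[0,0,0],40],
  [[0,0,1],[0,0,0],40],
  [[0,0,1],[0,0,0],40],
])

```text
time: 5.65
eef_pos: [445.6, 237.9, 349.1]
tool_rot: [-2.222, -2.219, 0.008]
wrist_force: [-0.1, -0.6, -1.7]
width: 55.2
grasp_force: 20.0
```

>>> drive_tool([
  [[0,0,0.35],[0,0,0],40],
  [[0,0,0.65],[0,0,0],40],
  [[0,0,0.82],[0,0,0],40],
  [[0,0,0.86],[0,0,0],40],
  [[0,0,0.88],[0,0,0],40],
  [[0,0,0.89],[0,0,0],40],
  [[0,0,0.9],[0,0,0],40],
  [[0,0,0.9],[0,0,0],40],
  [[0,0,0.9],[0,0,0],40],
])

```text
time: 6.55
eef_pos: [446.5, 239.3, 280.3]
tool_rot: [2.221, 2.221, 0.001]
wrist_force: [0.1, 0.3, -2.6]
width: 55.5
grasp_force: 20.0
```

>>> drive_tool([
  [[0,0,0.01],[0,0,0],40],
  [[0,0,0.02],[0,0,0],40],
  [[0,0,0.03],[0,0,0],40],
  [[0,0,0.03],[0,0,0],40],
])

```text
time: 6.95
eef_pos: [446.4, 239.2, 277.4]
tool_rot: [-2.221, -2.221, 0.0]
wrist_force: [0.5, 0.1, -1.3]
width: 55.2
grasp_force: 20.0
```

>>> drive_tool([
  [[0,0,0.01],[0,0,0],40],
  [[0,0,0.02],[0,0,0],40],
  [[0,0,0.02],[0,0,0],40],
])

```text
time: 7.25
eef_pos: [446.6, 239.3, 276.3]
tool_rot: [2.221, 2.221, 0.0]
wrist_force: [-1.0, -1.2, 5.0]
width: 55.6
grasp_force: 20.0
```

Contact at TCP 276, as expected. I open, wait, then lift straight up.

>>> drive_tool([
  [[0,0,0],[0,0,0],70],
  [[0,0,0],[0,0,0],80],
  [[0,0,0],[0,0,0],100],
  [[0,0,0],[0,0,0],100],
  [[0,0,0],[0,0,0],100],
  [[0,0,0],[0,0,0],100],
  [[0,0,0],[0,0,0],100],
  [[0,0,-0.3],[0,0,0],100],
  [[0,0,-0.6],[0,0,0],100],
  [[0,0,-1],[0,0,0],100],
])

```text
time: 8.25
eef_pos: [446.1, 239.0, 356.0]
tool_rot: [-2.221, -2.221, 0.003]
wrist_force: [1.2, 0.1, -0.6]
width: 91.2
grasp_force: 0.0
```

>>> drive_tool([
  [[0,0,-0.4],[0,0,0],100],
  [[0,0,-0.7],[0,0,0],100],
  [[0,0,-0.7],[0,0,0],100],
  [[0,0,-0.7],[0,0,0],100],
])

```text
time: 8.65
eef_pos: [446.3, 239.1, 412.0]
tool_rot: [2.221, 2.221, 0.001]
wrist_force: [-0.2, 0.2, 0.3]
width: 91.1
grasp_force: 0.0
```

Run:
```python
from h import *
s=manip.get_state();print(s['time'],s['eef_pos'],s['width'])
snap('scene','s2');snap('side','d2')
for f in('s2','d2'):
    X,p,ok=cloud(f);p=p.astype(int)
    m=ok&(p[...,0]>70)&(p[...,1]<50)&(p[...,2]<60)&(X[...,1]>150)&(X[...,2]>138)&(X[...,2]<150)&(X[...,0]>300)
    P=X[m];print(f,len(P),P.mean(0).round(),P.max(0).round())
    m=ok&(p[...,2]>p[...,0]*1.5)&(p[...,2]>60)&(abs(X[...,2]-120)<10)&(X[...,0]<700)&(X[...,0]>350)&(X[...,1]<0)&(X[...,1]>-310);P=X[m];print('blue',np.percentile(P,[2,50,98],axis=0).round().tolist())
    m=ok&(p[...,1]>p[...,0]*1.5)&(p[...,1]>50)&(X[...,2]>90)&(X[...,2]<150)&(X[...,0]>400)&(abs(X[...,1])<60);P=X[m];print('green',len(P),np.percentile(P,[2,50,98],axis=0).round().tolist())
```

```text
8.65 [446.30634981 239.13545936 411.97800944] 91.14678215219476
s2 326 [450. 241. 143.] [471. 263. 146.]
blue [[400.0, -252.0, 120.0], [448.0, -240.0, 123.0], [493.0, -232.0, 125.0]]
green 137 [[466.0, -6.0, 99.0], [481.0, 4.0, 120.0], [493.0, 11.0, 134.0]]
d2 124 [443. 231. 143.] [467. 256. 147.]
blue [[389.0, -258.0, 111.0], [435.0, -253.0, 123.0], [489.0, -238.0, 126.0]]
green 119 [[457.0, -16.0, 95.0], [469.0, -11.0, 120.0], [485.0, -1.0, 135.0]]
```

The can stands at about (446,238), top at 144 mm, upright on the mat and released. Next I go to the trailing side of the handle with the fingers closed.

>>> drive_tool([
  [[-0.5,0,0],[0,0,0],0],
  [[-1,0,0],[0,0,0],0],
  [[-1,0,0],[0,0,0],0],
])

```text
time: 9.05
eef_pos: [445.9, 156.4, 410.5]
tool_rot: [-2.223, -2.218, 0.004]
wrist_force: [0.3, 0.6, 0.3]
width: 70.2
grasp_force: 0.0
```

>>> drive_tool([
  [[-0.5,0,0],[0,0,0],0],
  [[-1,0,0],[0,0,0],0],
])

```text
time: 9.25
eef_pos: [446.2, 78.8, 411.0]
tool_rot: [-2.219, -2.223, 0.002]
wrist_force: [0.6, -0.0, -0.3]
width: 54.0
grasp_force: 0.0
```

>>> drive_tool([
  [[-0.5,0,0],[0,0,0],0],
  [[-1,0,0],[0,0,0],0],
])

```text
time: 9.45
eef_pos: [446.2, -1.9, 411.1]
tool_rot: [-2.22, -2.221, 0.001]
wrist_force: [1.2, 1.0, -0.4]
width: 38.1
grasp_force: 0.0
```

>>> drive_tool([
  [[-0.5,0,0],[0,0,0],0],
  [[-1,0,0],[0,0,0],0],
])

```text
time: 9.65
eef_pos: [446.2, -82.0, 411.1]
tool_rot: [-2.221, -2.221, 0.001]
wrist_force: [1.2, 0.9, -0.4]
width: 22.2
grasp_force: 0.0
```

>>> drive_tool([
  [[-0.5,0,0],[0,0,0],0],
  [[-1,0,0],[0,0,0],0],
])

```text
time: 9.85
eef_pos: [446.3, -162.1, 411.1]
tool_rot: [-2.221, -2.221, 0.001]
wrist_force: [1.2, 0.4, 0.8]
width: 6.0
grasp_force: 0.0
```

>>> drive_tool([
  [[-0.5,-0.2,0],[0,0,0],0],
  [[-1,-0.43,0],[0,0,0],0],
  [[-1,-0.43,0],[0,0,0],0],
])

```text
time: 10.15
eef_pos: [410.8, -243.7, 411.0]
tool_rot: [-2.225, -2.216, 0.001]
wrist_force: [0.7, 0.1, 0.1]
width: 0.4
grasp_force: 0.0
```

>>> drive_tool([
  [[-0.4,0,0],[0,0,0],0],
  [[-0.62,0,0],[0,0,0],0],
  [[-0.62,0,0],[0,0,0],0],
  [[-0.62,0,0],[0,0,0],0],
])

```text
time: 10.55
eef_pos: [412.2, -289.9, 411.4]
tool_rot: [-2.221, -2.22, 0.0]
wrist_force: [-0.3, -0.2, 0.6]
width: 0.3
grasp_force: 0.0
```

Run:
```python
from h import *
s=manip.get_state();print(s['time'],s['eef_pos'],s['width'])
snap('side','d3')
X,p,ok=cloud('d3'); g=s['eef_pos']
m=ok&(abs(X[...,0]-g[0])<40)&(abs(X[...,1]-g[1])<40)&(X[...,2]>215)&(X[...,2]<250);print(np.percentile(X[m],[1,99],axis=0).round().tolist())
m=ok&(abs(X[...,0]-422)<50)&(abs(X[...,1]+354)<45)&(X[...,2]>60)&(X[...,2]<150);print('bottle',np.percentile(X[m],[1,50,99],axis=0).round().tolist())
cv2.imwrite('pics/d3c.png',cv2.resize(cv2.imread('pics/d3.png')[100:360,220:500],None,fx=2.2,fy=2.2))
```

```text
10.55 [ 412.20384988 -289.91909587  411.35318162] 0.33479263759710265
[[398.0, -309.0, 220.0], [420.0, -272.0, 250.0]]
bottle [[399.0, -377.0, 61.0], [415.0, -360.0, 94.0], [440.0, -333.0, 141.0]]
```

View pics/d3c.png

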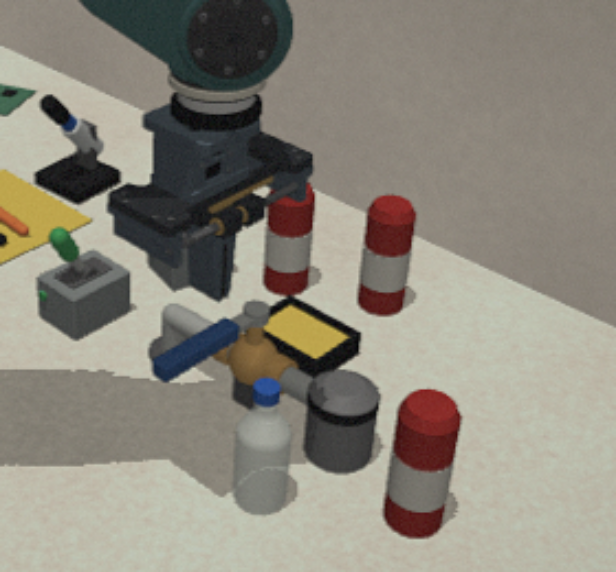

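The closed fingers are above the gap between the handle at (195,348) and the bottle at (262,440), with about 15–20 mm clear on each side. I descend.

>>> drive_tool([
  [[0,0,0.4],[0,0,0],0],
  [[0,0,0.8],[0,0,0],0],
  [[0,0,0.8],[0,0,0],0],
])

```text
time: 10.9
eef_pos: [411.2, -288.7, 344.8]
tool_rot: [-2.216, -2.218, 0.001]
wrist_force: [0.4, 0.8, 1.3]
width: 0.3
grasp_force: 0.0
```

>>> drive_tool([
  [[0,0,0.3],[0,0,0],0],
  [[0,0,0.6],[0,0,0],0],
  [[0,0,0.74],[0,0,0],0],
  [[0,0,0.74],[0,0,0],0],
  [[0,0,0.74],[0,0,0],0],
])

```text
time: 11.4
eef_pos: [412.4, -290.5, 289.8]
tool_rot: [2.221, 2.221, 0.0]
wrist_force: [-0.5, -0.8, 0.4]
width: 0.3
grasp_force: 0.0
```

>>> drive_tool([
  [[0.1,0,0],[0,0,0],0],
  [[0.22,0,0],[0,0,0],0],
  [[0.35,-0.02,0],[0,0,0],0],
  [[0.5,-0.03,0],[0,0,0],0],
  [[0.65,-0.03,0],[0,0,0],0],
  [[0.8,-0.01,0],[0,0,0],0],
  [[0.95,0.01,0],[0,0,0],0],
  [[0.95,0.01,0],[0,0,0],0],
])

```text
time: 12.2
eef_pos: [412.8, -212.9, 288.5]
tool_rot: [-2.219, -2.222, 0.0]
wrist_force: [-0.1, -0.5, 0.8]
width: 0.5
grasp_force: 0.0
```

>>> drive_tool([
  [[0.14,0.06,0],[0,0,0],0],
  [[0.34,0.15,0],[0,0,0],0],
  [[0.52,0.28,0],[0,0,0],0],
  [[0.68,0.43,0],[0,0,0],0],
  [[0.82,0.6,0],[0,0,0],0],
  [[0.93,0.8,0],[0,0,0],0],
  [[0.99,0.93,0],[0,0,0],0],
  [[0.99,0.93,0],[0,0,0],0],
])

```text
time: 13.0
eef_pos: [488.4, -134.7, 288.7]
tool_rot: [2.22, 2.222, 0.001]
wrist_force: [-0.2, -0.1, -0.5]
width: 0.5
grasp_force: 0.0
```

>>> drive_tool([
  [[0.02,0.06,0],[0,0,0],0],
  [[0.03,0.12,0],[0,0,0],0],
  [[0.03,0.12,0],[0,0,0],0],
])

```text
time: 13.3
eef_pos: [497.0, -132.9, 288.7]
tool_rot: [-2.222, -2.221, -0.0]
wrist_force: [0.0, 0.1, -0.8]
width: 0.4
grasp_force: 0.1
```

Run:
```python
from h import *
s=manip.get_state();print(s['time'],s['eef_pos'],s['wrist_force'])
snap('scene','s4');snap('side','d4')
for f in('s4','d4'):
    X,p,ok=cloud(f);p=p.astype(int)
    m=ok&(p[...,2]>p[...,0]*1.5)&(p[...,2]>60)&(abs(X[...,2]-120)<10)&(X[...,0]<600)&(X[...,0]>350)&(X[...,1]<-60)&(X[...,1]>-310);P=X[m]
    t=P[P[:,2]>121]; print('blue',len(P),np.percentile(P,[2,50,98],axis=0).round().tolist())
    v=np.linalg.svd(t[:,:2]-t[:,:2].mean(0))[2][0];print(len(t),t.mean(0),'angle q',np.arctan2(abs(v[1]),-v[0]*np.sign(v[1])))
```

```text
13.3 [ 497.01686244 -132.94472642  288.70708702] [ 0.04641941  0.13339523 -0.77288509]
blue 85 [[513.0, -167.0, 122.0], [522.0, -134.0, 124.0], [531.0, -109.0, 126.0]]
84 [ 522.28059297 -135.07500369  123.73113676] angle q 1.5032493660941104
blue 250 [[510.0, -211.0, 111.0], [517.0, -181.0, 123.0], [532.0, -140.0, 126.0]]
171 [ 520.83361414 -176.49971182  123.76298197] angle q 1.5113682570569904
```

Nearly open (about 1.50). I push on until the stop shows in the force.

>>> drive_tool([
  [[0,0.03,0],[0,0,0],0],
  [[0,0.06,0],[0,0,0],0],
  [[0,0.09,0],[0,0,0],0],
  [[0,0.09,0],[0,0,0],0],
])

```text
time: 13.8
eef_pos: [503.7, -132.7, 288.5]
tool_rot: [-2.22, -2.221, 0.002]
wrist_force: [-8.6, -0.3, 5.2]
width: 0.7
grasp_force: 4.3
```

>>> drive_tool([
  [[0,0.02,0],[0,0,0],0],
  [[0,0.04,0],[0,0,0],0],
  [[0,0.04,0],[0,0,0],0],
])

```text
time: 14.1
eef_pos: [505.2, -132.7, 288.0]
tool_rot: [-2.216, -2.218, 0.008]
wrist_force: [-27.7, -4.4, 19.8]
width: 0.4
grasp_force: 14.9
```

It rests on the stop (28 N, angle about 1.57). I back off, rise, and go over the green lever with the fingers opened to about 60 mm.

>>> drive_tool([
  [[0,-0.15,0],[0,0,0],0],
  [[0,-0.3,0],[0,0,0],0],
  [[0,-0.3,-0.5],[0,0,0],0],
  [[0,-0.3,-1],[0,0,0],0],
  [[0,-0.3,-1],[0,0,0],65],
])

```text
time: 14.6
eef_pos: [484.2, -133.3, 373.5]
tool_rot: [2.217, 2.216, 0.006]
wrist_force: [1.1, 0.3, -1.6]
width: 6.1
grasp_force: 0.0
```

>>> drive_tool([
  [[0.5,-0.1,-0.3],[0,0,0],65],
  [[0.8,-0.13,-0.4],[0,0,0],65],
  [[0.8,-0.13,-0.4],[0,0,0],65],
])

```text
time: 14.9
eef_pos: [472.3, -67.1, 401.6]
tool_rot: [2.218, 2.222, 0.002]
wrist_force: [-1.2, -0.3, -0.2]
width: 29.4
grasp_force: 0.0
```

>>> drive_tool([
  [[0.5,0,0],[0,0,0],65],
  [[0.8,0,0],[0,0,0],65],
  [[0.8,0,0],[0,0,0],65],
  [[0.8,0,0],[0,0,0],65],
])

```text
time: 15.3
eef_pos: [472.7, -5.0, 400.2]
tool_rot: [-2.22, -2.223, 0.001]
wrist_force: [0.1, 0.3, -0.0]
width: 58.6
grasp_force: 0.0
```

Run:
```python
from h import *
s=manip.get_state();print(s['time'],s['eef_pos'],s['width'])
snap('wrist','w5');snap('side','d5')
for f in('d5','w5'):
    X,p,ok=cloud(f);p=p.astype(int)
    m=ok&(p[...,1]>p[...,0]*1.5)&(p[...,1]>50)&(X[...,2]>90)&(X[...,2]<150)&(X[...,0]>400)&(abs(X[...,1])<60);P=X[m];print('green',len(P),np.percentile(P,[2,50,98],axis=0).round().tolist() if len(P) else '')
    m=ok&(p[...,2]>p[...,0]*1.5)&(p[...,2]>60)&(abs(X[...,2]-124)<4)&(X[...,0]<600)&(X[...,0]>350)&(X[...,1]<-60)&(X[...,1]>-310);t=X[m]
    if len(t)>9:
        v=np.linalg.svd(t[:,:2]-t[:,:2].mean(0))[2][0];print(len(t),t.mean(0),'q',np.arctan2(abs(v[1]),-v[0]*np.sign(v[1])))
a=cv2.imread('pics/d5.png')[120:320,180:440];b=cv2.imread('pics/w5.png')
cv2.imwrite('pics/c5.png',np.hstack([cv2.resize(a,(390,300)),cv2.resize(b,(400,300))]))
```

```text
15.3 [472.71726037  -4.99840985 400.2012642 ] 58.60248447723529
green 120 [[457.0, -17.0, 93.0], [470.0, -11.0, 118.0], [485.0, -2.0, 133.0]]
253 [ 523.15740035 -162.24420171  123.28716535] q 1.537298605232941
green 1169 [[461.0, -10.0, 105.0], [476.0, 0.0, 130.0], [492.0, 8.0, 136.0]]
```

View pics/c5.png

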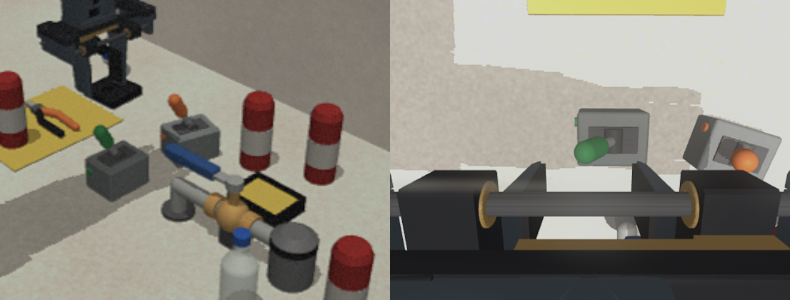

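The blue handle now lies over the pipe at (190,160) in the side view. The green cap at (592,152) in the wrist view is between the finger lines, and the orange one is well away. I descend around the cap.

>>> drive_tool([
  [[0.03,0,0.4],[0,0,0],65],
  [[0.03,0,0.7],[0,0,0],65],
  [[0.03,0,0.7],[0,0,0],65],
])

```text
time: 15.7
eef_pos: [471.9, -3.2, 342.2]
tool_rot: [-2.22, -2.218, 0.005]
wrist_force: [-0.4, 0.4, 1.7]
width: 59.5
grasp_force: 0.0
```

>>> drive_tool([
  [[0,0,0.3],[0,0,0],65],
  [[0,0,0.6],[0,0,0],65],
  [[0,0,0.6],[0,0,0],65],
  [[0,0,0.6],[0,0,0],65],
])

```text
time: 16.1
eef_pos: [473.2, -2.8, 297.7]
tool_rot: [-2.222, -2.221, 0.0]
wrist_force: [0.5, 0.5, 1.0]
width: 59.2
grasp_force: 0.0
```

>>> drive_tool([
  [[0,0.1,0],[0,0,0],65],
  [[0,0.2,0],[0,0,0],65],
  [[0,0.35,0],[0,0,0],65],
  [[0,0.5,0],[0,0,0],65],
  [[0,0.65,0],[0,0,0],65],
  [[0,0.8,0],[0,0,0],65],
  [[0,0.88,0],[0,0,0],65],
  [[0,0.88,0],[0,0,0],65],
  [[0,0.7,0],[0,0,0],65],
  [[0,0.7,0],[0,0,0],65],
])

```text
time: 17.1
eef_pos: [527.0, -2.3, 296.3]
tool_rot: [-2.221, -2.221, 0.001]
wrist_force: [-0.1, 0.6, 0.6]
width: 59.3
grasp_force: 0.0
```

>>> drive_tool([
  [[0,0,-0.4],[0,0,0],65],
  [[0,0,-0.8],[0,0,0],65],
  [[0,0,-1],[0,0,0],65],
  [[0,0,-1],[0,0,0],65],
])

```text
time: 17.5
eef_pos: [529.1, -2.4, 379.2]
tool_rot: [2.219, 2.219, 0.005]
wrist_force: [-0.1, -0.6, -0.2]
width: 59.1
grasp_force: 0.0
```

Run:
```python
from h import *
s=manip.get_state();print(s['time'],s['eef_pos'],s['width'])
snap('scene','s6');snap('side','d6')
a=cv2.imread('pics/d6.png')[120:320,130:430];b=cv2.imread('pics/s6.png')[150:400,180:480]
cv2.imwrite('pics/c6.png',np.hstack([cv2.resize(a,(420,280)),cv2.resize(b,(336,280))]))
X,p,ok=cloud('d6');p=p.astype(int)
m=ok&(p[...,1]>p[...,0]*1.5)&(p[...,1]>50)&(X[...,2]>90)&(X[...,2]<150)&(X[...,0]>400)&(abs(X[...,1])<60);print(np.percentile(X[m],[2,50,98],axis=0).round().tolist())
```

```text
17.5 [529.07570302  -2.42062278 379.15488181] 59.14593714821946
[[511.0, -16.0, 95.0], [524.0, -10.0, 117.0], [539.0, -2.0, 135.0]]
```

View pics/c6.png

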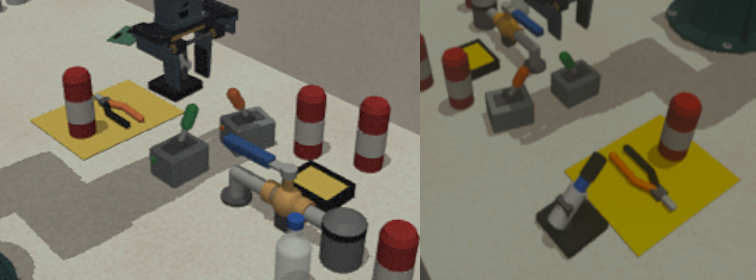

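The green lever now leans to the on side: (190,115) in the side crop, with the cap centre shifted 54 mm as a full throw should give. The orange lever is still off, the handle lies over the pipe, the can is upright on the mat clear of the pliers, and the other things I can see stand where they were.

```bash
python3 -c "
from station import manip
print(manip.job_done())"
```

```text
the job is handed in; nothing more can be done
None
```

I've handed the job in: the red can stands upright on the yellow mat clear of the pliers, the blue handle is open against its stop, and the green lever is on with the orange one still off; the hand-in returned no verdict.

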